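# Unlock a test cap by feel

## Task

Unlock the test cap on the heat exchanger's port: set a fingertip on the solid rim of its lock collar and run it lightly along until it drops into the notch, press the spring key inside the notch down, and with the fingertip still in there push the collar anticlockwise (seen from above) round to its stop. Then take the hand away so that the key springs back up and the collar stays unlocked. Use only the fingertips: pinch, lift or force nothing, and leave the yellow port plug, the torch, the tape roll and the spanner where they lie.

Things in the scene. Friction and masses are not known exactly. Their poses are not given: they have to be found in the camera images.
- cap_center (a point): Axis of the test cap at the height of its rim's flat top (165 mm above the bench); the cap sits on either of the exchanger's two ports. Its lock collar is a bright aluminium ring lying level; the upstanding rim is 150 mm outside, 114 mm inside diameter (18 mm wide, its middle 66 mm from the axis) and stands 25 mm above a knurled band 153 mm across. Fixed, except as the joints tell.
- key_level (a point): The same axis at the height of the key's top, 10 mm below the rim's top. ONE notch cuts the rim right through, 0.92 rad of its round (59 mm wide at mid-rim, 51 mm at its inner edge), open inward, outward and up. Its bearing is random and no reading tells it, this orientation included: find it by touch (firm rim, or 10 mm drop to the key) or by eye. A dark key fills the notch's bottom.
- disc_level (a point): The same axis at the top of the cap's dark inner disc, 27 mm below the rim's top. On its middle stands a brass nipple on a 40 mm foot, 18 mm across, up to 2 mm below the rim's top. Outside the collar, a dark base ring 166 mm across lies 49 mm below the rim's top.
- release_key (a joint): Travel of the release key, m: 0 up, 0.009 fully down (straight down). Spring: starts to move at about 2.3 N, 6.3 N fully down; springs back when let go. Its bolt locks the collar unless the key is down more than 6 mm. Once the collar has turned about 0.25 rad the key can rise again behind the lock; between about 0.02 and 0.25 rad it is caught below.
- lock_collar (a joint): Turn of the lock collar, rad: 0 locked (start), grows anticlockwise seen from above, 0.38 at its stop, unlocked. It turns with about 0.2 N m of friction (3 N at the rim) and stays where left. It is turned by pushing a side wall of the notch; the key and notch turn with it about the cap's axis.
- exchanger: Brazed plate heat exchanger lying on the bench, fixed and heavy: 300 mm (own x) by 500 mm (own y) by 100 mm high, copper edges, steel top. Origin: middle of its underside. Two steel port stubs (104 mm across, 32 mm high) stand at own x = -0.06, y = -0.17 and y = +0.17: one carries the test cap, the other the yellow plug. Four studs 12 mm across, 45 mm high, stand at own x = +-0.11, y = +-0.06.
- plug_mid (a point): Loose yellow plastic plug in the other port, flange 100 mm across, with a grip bar 62 x 18 x 22 mm on top (top 161 mm above the bench). This point is at its middle. Not to be moved.
- torch_mid (a point): Loose teal torch, 150 mm long, 36 mm thick, lying on the exchanger's top between the ports. This point is its middle, its x axis runs along it. Not to be moved.
- tape_mid (a point): Loose roll of yellow tape lying on the bench, 104 mm across, 25 mm high; this point is its middle. Not to be moved.
- spanner_grip (a point): Loose spanner lying on the bench, 220 mm long along its own x; this point is on its handle. Not to be moved.

How it is judged (in metres and radians):
On the way, in this order (a step that is already met when the one before it is completed fails the run):
1. a fingertip rests on the lock collar, with the key still up and the collar still locked (contact force between the fingers and lock_collar above 0.3 N and value of joint release_key below 0.002 m and value of joint lock_collar below 0.05 rad), for 0.3 s.
2. the key is pressed down in the notch by a fingertip, the collar still locked (value of joint release_key above 0.006 m and value of joint lock_collar below 0.15 rad and contact force between the fingers and release_key above 1 N), for 0.1 s.
At the end, for the whole second after the job is handed in: the lock collar is turned at least 0.30 rad of its 0.38 rad (at or near its stop) and at rest, the key is back up (within 2 mm), and the plug, torch, tape roll and spanner are each within 20 mm of where it was (value of joint lock_collar above 0.3 rad and value of joint release_key below 0.002 m and velocity of joint lock_collar between -0.02 and 0.02 rad/s and distance of each of plug_mid, torch_mid, tape_mid, spanner_grip from where it was at the start of the episode below 0.02 m); the robot touches nothing.
It fails at once if the collar or key is pinched, struck or forced (more than 40 N) (contact force between the fingers and lock_collar above 40 N).
It fails at once if the port plug or the torch is lifted or pushed away (20 mm) (distance of any of plug_mid, torch_mid from where it was at the start of the episode above 0.02 m).
It fails at once if the tape roll or the spanner is moved (20 mm) (distance of any of tape_mid, spanner_grip from where it was at the start of the episode above 0.02 m).
It also fails if it takes over 72 s, if anything falls off the work surface, if the arm or the gripper's body presses on something with over 40 N, if the wrist force passes 120 N, or if a joint passes its speed limit or range.

## Robot

A 6-joint arm with a two-finger parallel gripper is mounted at the origin on the work surface. World frame = base frame: x ahead of the robot, y to its left, z up, the work surface at z = 0. Lengths are in mm, angles in rad, forces in N, time in s.
With the tool pointing down it reaches from about 275 to 1000 mm from the base axis. Payload 8.4 kg.
Tool frame: the origin (TCP) lies midway between the tips of the shut fingers; the grasp point (between the pads) lies 19 mm behind it; z points along the fingers, y is the line along which they close (so a half turn about z gives the same grasp; the last joint's range is limited). The gripper opens to 85 mm and grips with 20 to 120 N. Pads are 22 mm wide; open, the fingers measure 114 mm over their backs; the gripper's body (76 mm by 85 mm) begins 54 mm behind the grasp point. The pads swing forward as they close: fully open they stand 13 mm farther back than shut.
Start: joints at [-1.136, 0.353, 1.633, -0, 1.155, -0.002], TCP at [264.4, -566.322, 231.281] pointing down, gripper open.
Joint ranges: [-2.63, 2.63], [-0.92, 2.1], [0.06, 2.66], [-1.3, 4.44], [0, 2.69], [-3.02, 3.02]. Speed limits (rad/s): [2.22, 2.22, 2.79, 3.14, 3.14, 3.14].

## Interface

Orientations are given as [roll, pitch, yaw] about the fixed x, y, z axes, in that order (R = Rz(yaw) Ry(pitch) Rx(roll)).
In Python, from rig import r gives the robot as it stands.
- The arm moves only by the shell command python3 -m inch 'ROWS' [OPENING] [FORCE]. ROWS is JSON, a list that holds one entry, the list of rows, each a list of 6 numbers: the shift along the tool's x, y, z scaled (see below), then the turn, a rotation vector about the tool's x, y, z scaled (see below). In form: [[[tx, ty, tz, wx, wy, wz], ...]]. A call has 1 to 8 rows; each row is the pose to reach, as a shift and turn from the pose commanded when the call began, along the tool's axes at that moment, turning the shorter way round; what a row does not reach only later rows make up. The controller multiplies each number of a shift by 20 cm and each number of a turn by pi rad. A row lasts 1/12 s, in which the tool goes at most 41.7 mm and 7.16 degrees, less where a joint would pass 70% of its speed; a pose out of reach is approached as far as the arm can. A call with a number of a shift or a turn outside -1 to 1 is refused whole. A call with a gripper value outside its range is refused whole. OPENING is the gripper's target within -1 to 1 (fully open at 1, half-way at 0, shut at -1), set as the call begins (- or left out, the last holds). The fingers move at their own pace and stop on an object; FORCE is the grip in N (left out, the last holds). Time passes only in rows, so rows that repeat a pose let the fingers close. It gives the time, the measured TCP pose, the force, the opening and the grip force at its end, in the units of the state.
- r.sense(): the state, without advancing time (a new reading comes with each control period).
- r.grab_frame(name): name is "scene" or "top" or "wrist"; returns the picture (420x560x3 uint8, red, green, blue); there is no depth.
- r.camera_info(name): a dict with "K" (3x3 intrinsics, pixels), "rvec" (rotation vector, rad) and "tvec" (3), from world to camera coordinates, as OpenCV has them; the wrist camera has in their place "mount" (4x4, takes a point from camera to tool coordinates, whose origin is the TCP and whose axes are the flange's). Camera axes: x right, y down, z forward; pixel columns grow to the right and rows downward; lengths in mm; the calibration is good to about 2 mm. A picture is of the moment at which its call begins: read the wrist's pose just before it. camera_info takes no time and is no camera call.
- r.sign_off(): hands the job in; it is judged then, once.
The state is a dict: "clock": time; "qpos": joint angles; "qvel": joint speeds; "joint_efforts": joint torques, N m; "eef_pos": TCP position; "tcp_rot": TCP orientation; "contact_force": force on the tool from outside, world axes, zero at the start; "wrist_torque": the same for the moment, N m; "opening": opening from 0.0 (shut) to 1.0 (fully open); "grasp_force": force on a finger pad.
Only numpy, scipy, OpenCV 4.12 (cv2) and the standard library are available. Lean on these libraries where they do the work, as an engineer would, in place of code of your own. Each camera call takes 0.05 s, during which the arm holds its last target. There are 200 camera calls.

## Working session

There is one attempt and no reset: what is moved stays moved. The work goes in short steps, Python scripts to look and compute and a shell command to move; the robot and the scene stay as the last step left them, time stands still between calls to the robot, and variables do not carry over. Pictures are saved under pics/ and viewed, at most 10 in all, crops included, and the job is handed in when it is done.

```bash
mkdir -p pics
python3 - <<'E'
from rig import r
import cv2
s=r.sense(); print(s)
for n in("scene","top"):
    cv2.imwrite(f"pics/{n}0.png",r.grab_frame(n)[:,:,::-1]); print(n,r.camera_info(n))
print(r.camera_info("wrist"))
E
```

```text
{'clock': 0.0, 'qpos': array([-1.13641328e+00,  3.53629661e-01,  1.63412333e+00, -3.61411308e-05,
        1.15522401e+00, -2.42479639e-03]), 'qvel': array([-0.00036823,  0.00066487,  0.00078629, -0.00086578,  0.00092328,
       -0.00067987]), 'joint_efforts': array([-1.74905632e-03, -6.05255985e+01, -3.42068768e+01, -2.40455247e-04,
        9.40215366e-03,  9.48106873e-06]), 'eef_pos': array([ 264.18076278, -565.8955017 ,  230.57786161]), 'tcp_rot': array([-3.14020823e+00,  2.96879165e-05,  4.36822479e-01]), 'contact_force': array([0.94070449, 0.50860407, 0.3321982 ]), 'wrist_torque': array([-0.01713453, -0.04687976, -0.04409631]), 'grasp_force': 0.0, 'opening': 1.0013027337542064}
scene {'K': array([[546.47501726,   0.        , 273.51997207],
       [  0.        , 546.47501726, 198.64501538],
       [  0.        ,   0.        ,   1.        ]]), 'rvec': array([ 2.39550992,  0.60290075, -0.22517691]), 'tvec': array([-514.33042096, -135.51227978, 1907.81997774])}
top {'K': array([[415.00765661,   0.        , 281.49886187],
       [  0.        , 415.00765661, 217.53475782],
       [  0.        ,   0.        ,   1.        ]]), 'rvec': array([ 2.1537987 , -2.18293429,  0.11899572]), 'tvec': array([  -8.39679961,  556.75244624, 1084.47346637])}
{'K': array([[346.13459285,   0.        , 280.41803711],
       [  0.        , 346.13459285, 207.58349252],
       [  0.        ,   0.        ,   1.        ]]), 'mount': array([[ 6.78134285e-04, -9.49223874e-01, -3.14600663e-01,
         8.00182964e+01],
       [ 9.99999477e-01,  4.02714204e-04,  9.40455719e-04,
        -6.30615607e-01],
       [-7.66008865e-04, -3.14601136e-01,  9.49223650e-01,
        -1.42410194e+02],
       [ 0.00000000e+00,  0.00000000e+00,  0.00000000e+00,
         1.00000000e+00]])}
```

View pics/top0.png

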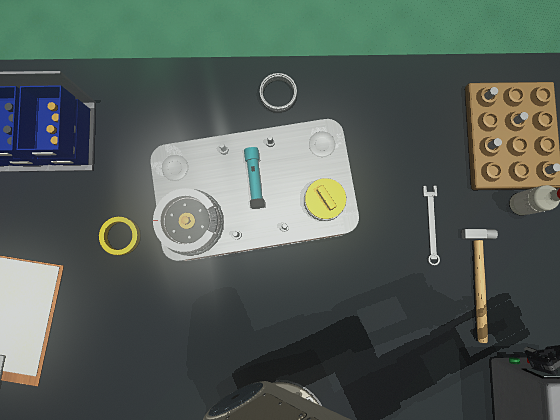

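View pics/scene0.png

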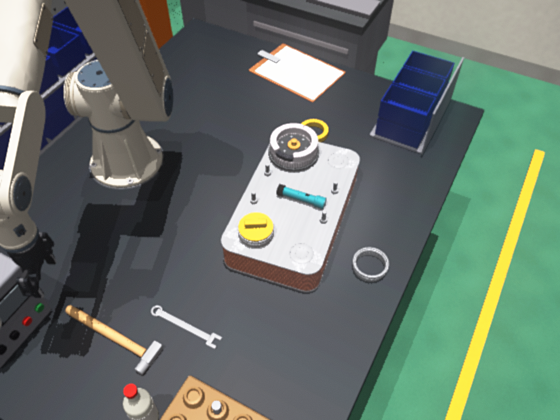

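The top view shows the cap at about px (188,221), the plug at (326,199), the torch at (254,178), the tape at (118,235) and the spanner at (432,225). I'll rectify both views onto the rim-top plane.

```bash
cat > h.py <<'E'
import numpy as np,cv2
from rig import r
def cam(n):
    c=r.camera_info(n); R=cv2.Rodrigues(np.array(c["rvec"]))[0]; return np.array(c["K"]),R,np.array(c["tvec"])
def px2w(n,u,v,z):
    K,R,t=cam(n); d=R.T@np.linalg.solve(K,[u,v,1]); o=-R.T@t; return o+d*(z-o[2])/d[2]
def w2px(n,p):
    K,R,t=cam(n); q=K@(R@np.asarray(p,float)+t); return q[:2]/q[2]
def rect(n,img,cx,cy,z,half=110,N=400):
    # output: right=+x, up=+y
    s=N/(2*half); W=np.float32([[cx-half,cy+half],[cx+half,cy+half],[cx+half,cy-half],[cx-half,cy-half]])
    P=np.float32([w2px(n,[*w,z]) for w in W]); H=cv2.getPerspectiveTransform(P,np.float32([[0,0],[N,0],[N,N],[0,N]]))
    return cv2.warpPerspective(img,H,(N,N),flags=cv2.INTER_CUBIC)
E
python3 - <<'E'
from h import *
c=px2w("top",188,221,165); print("cap",c)
print("plug",px2w("top",326,198,161),"plug scene",px2w("scene",256,226,161),"cap scene",px2w("scene",294,143,165))
for nm,u,v,z in(("torch",254,178,118),("tape",118,235,25),("sp",432,225,5)):print(nm,px2w("top",u,v,z))
o=np.hstack([rect(n,cv2.imread(f"pics/{n}0.png"),c[0],c[1],165) for n in("top","scene")])
for i in(0,400): cv2.circle(o,(i+200,200),136,(0,0,255),1); cv2.circle(o,(i+200,200),104,(0,255,0),1)
cv2.imwrite("pics/rect.png",o)
E
```

```text
cap [536.88167168 204.77148461 165.        ]
plug [ 587.90369697 -121.81515302  161.        ] plug scene [ 604.52612671 -136.54282172  161.        ] cap scene [551.64049785 199.50472036 165.        ]
torch [647.27794129  51.75308915 118.        ]
tape [515.82553798 423.01376468  25.        ]
sp [ 533.14854334 -428.2782973     5.        ]
```

View pics/rect.png

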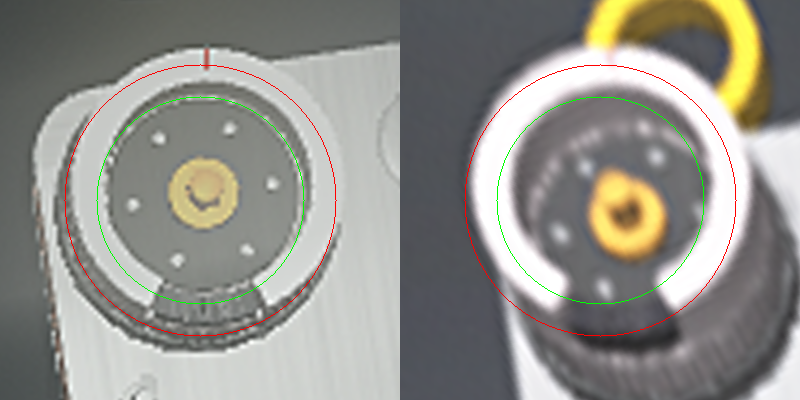

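Both views agree. The cap centre is about (540,214), 339 mm from the plug against 340 nominal. The notch faces −y at a bearing of about −1.54, in the rectified pictures at px (209,290) and (611,277). Anticlockwise there means pushing towards +x. I'll approach with yaw ≈ 1.57 and the fingers shut.

```bash
python3 -m inch '[[[0.855,-0.945,0,0,0,-0.3],[0.855,-0.945,0,0,0,-0.3],[0.855,-0.945,0,0,0,-0.3],[0.855,-0.945,0,0,0,-0.3],[0.855,-0.945,0,0,0,-0.3],[0.855,-0.945,0,0,0,-0.3],[0.855,-0.945,0,0,0,-0.3],[0.855,-0.945,0,0,0,-0.3]]]' -1 20
cat > to.py <<'E'
import sys
from h import *
from scipy.spatial.transform import Rotation as Ro
s=r.sense(); R=Ro.from_euler("xyz",s["tcp_rot"]); a=[float(v) for v in sys.argv[1:]]
d=R.inv().apply(np.array(a[:3])-s["eef_pos"]); w=(R.inv()*Ro.from_euler("xyz",[np.pi,0,a[3]])).as_rotvec()
print(s["clock"],s["eef_pos"].round(1),s["tcp_rot"].round(3),s["contact_force"].round(2),s["opening"]); print((d/200).round(4),(w/np.pi).round(4))
E
python3 to.py 496 164 225 1.571
```

```text
clock: 0.77
eef_pos: [339.8, -320.0, 231.2]
tcp_rot: [-3.141, -0.001, 1.389]
contact_force: [-0.1, -0.1, 0.1]
opening: -0.002
grasp_force: 0.0
0.7667 [ 339.8 -320.   231.2] [-3.141e+00 -1.000e-03  1.389e+00] [-0.11 -0.1   0.06] -0.002378015237862198
[2.5212 0.332  0.0327] [-0.0001 -0.0003 -0.0578]
```

```bash
python3 -m inch '[[[1,0.13,0,0,0,-0.05],[1,0.13,0,0,0,-0.05],[1,0.13,0,0,0,-0.05],[1,0.13,0,0,0,-0.05],[1,0.13,0,0,0,-0.05],[1,0.13,0,0,0,-0.05],[1,0.13,0,0,0,-0.05]]]'; python3 -m inch '[[[1,0.13,0,0,0,0],[1,0.13,0,0,0,0],[1,0.13,0,0,0,0],[1,0.13,0,0,0,0],[1,0.13,0,0,0,0],[1,0.13,0,0,0,0],[1,0.13,0,0,0,0]]]' | head -3
python3 to.py 496 164 215 1.571
```

```text
clock: 1.35
eef_pos: [403.2, -129.8, 231.2]
tcp_rot: [-3.141, 0.0, 1.541]
contact_force: [-0.1, -0.7, -0.4]
opening: 0.003
grasp_force: 0.0
clock: 1.93
eef_pos: [436.1, 67.9, 231.1]
tcp_rot: [-3.141, 0.0, 1.539]
1.9333 [436.1  67.9 231.1] [-3.141  0.     1.539] [-0.   -1.15 -0.27] -0.0008550818984905348
[0.4897 0.284  0.08  ] [-0.0001  0.0002 -0.0103]
```

```bash
python3 -m inch '[[[0.49,0.284,0.08,0,0,-0.01],[0.49,0.284,0.08,0,0,-0.01],[0.49,0.284,0.08,0,0,-0.01],[0.49,0.284,0.08,0,0,-0.01],[0.49,0.284,0.08,0,0,-0.01]]]' | head -4
cat >> h.py <<'E'
from scipy.spatial.transform import Rotation as Ro
def wpose():
    s=r.sense(); T=np.eye(4); T[:3,:3]=Ro.from_euler("xyz",s["tcp_rot"]).as_matrix(); T[:3,3]=s["eef_pos"]
    c=r.camera_info("wrist"); return np.array(c["K"]),T@np.array(c["mount"])
def wrect(img,K,C,cx,cy,z,half=110,N=560):
    W=np.float32([[cx-half,cy+half],[cx+half,cy+half],[cx+half,cy-half],[cx-half,cy-half]])
    P=[]
    for w in W:
        q=K@(np.linalg.inv(C)@[*w,z,1])[:3]; P.append(q[:2]/q[2])
    H=cv2.getPerspectiveTransform(np.float32(P),np.float32([[0,0],[N,0],[N,N],[0,N]]))
    return cv2.warpPerspective(img,H,(N,N),flags=cv2.INTER_CUBIC)
E
python3 - <<'E'
from h import *
K,C=wpose(); im=r.grab_frame("wrist")[:,:,::-1]
o=wrect(im,K,C,540,214,165); s=560/220
for rr in(75,57): cv2.circle(o,(280,280),int(rr*s),(0,0,255),1)
for a in(-1.54-.46,-1.54+.46): cv2.line(o,(int(280+50*s*np.cos(a)),int(280-50*s*np.sin(a))),(int(280+80*s*np.cos(a)),int(280-80*s*np.sin(a))),(0,255,0),1)
cv2.imwrite("pics/w1.png",o)
E
```

```text
clock: 2.35
eef_pos: [496.5, 162.4, 214.5]
tcp_rot: [-3.14, 0.001, 1.567]
contact_force: [-0.0, 0.0, 0.5]
```

View pics/w1.png

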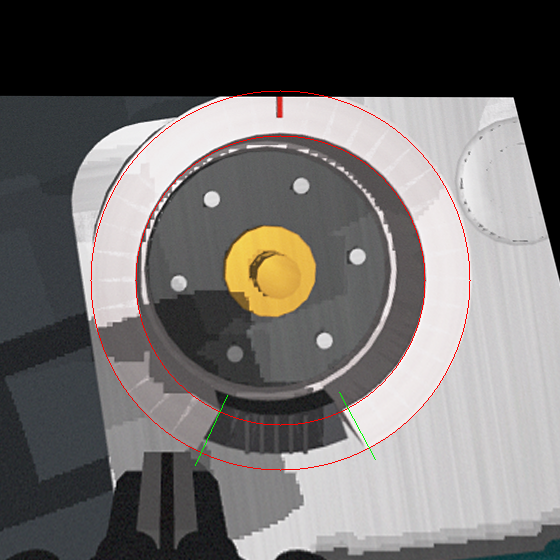

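The wrist view confirms it: the rim circles fit a centre of (540,214), and the notch walls sit at the predicted lines, px (228,400) to (345,405). Next I'll lower onto the solid rim.

```bash
python3 -m inch '[[[0.01,0,0.1,0,0,0],[0.01,0,0.2,0,0,0],[0.01,0,0.22,0,0,0],[0.01,0,0.22,0,0,0]]]' | head -4; python3 -m inch '[[[0,0,0.01,0,0,0],[0,0,0.015,0,0,0],[0,0,0.02,0,0,0],[0,0,0.02,0,0,0]]]' | head -4
```

```text
clock: 2.73
eef_pos: [494.7, 163.5, 170.4]
tcp_rot: [-3.139, 0.001, 1.566]
contact_force: [0.8, 0.5, -0.4]
clock: 3.07
eef_pos: [496.3, 165.6, 167.9]
tcp_rot: [3.141, -0.0, 1.568]
contact_force: [-1.0, -0.4, -0.3]
```

```bash
for i in 1 2; do python3 -m inch '[[[0,0,0.004,0,0,0],[0,0,0.006,0,0,0],[0,0,0.0075,0,0,0],[0,0,0.0075,0,0,0]]]' | head -4; done
```

```text
clock: 3.4
eef_pos: [496.0, 165.7, 165.8]
tcp_rot: [-3.142, 0.0, 1.568]
contact_force: [-0.5, 0.1, -0.2]
clock: 3.73
eef_pos: [496.1, 165.7, 165.0]
tcp_rot: [3.141, -0.0, 1.568]
contact_force: [-2.4, -0.9, 9.2]
```

Firm contact at 9 N. I'll hold it, ease off slightly, then slide along the rim into the notch.

```bash
python3 -m inch '[[[0,0,-0.001,0,0,0],[0,0,-0.001,0,0,0],[0,0,-0.001,0,0,0],[0,0,-0.001,0,0,0],[0,0,-0.001,0,0,0],[0,0,-0.001,0,0,0]]]' | head -4;  python3 -m inch '[[[-0.02,0.025,0,0,0,0],[-0.0375,0.05,0,0,0,0],[-0.055,0.08,0,0,0,0],[-0.07,0.1075,0,0,0,0],[-0.07,0.1075,0,0,0,0]]]' | head -4
```

```text
clock: 4.23
eef_pos: [496.1, 165.7, 165.0]
tcp_rot: [3.141, -0.0, 1.568]
contact_force: [-2.1, -0.3, 6.8]
clock: 4.65
eef_pos: [518.2, 151.5, 164.9]
tcp_rot: [3.141, -0.0, 1.567]
contact_force: [-0.7, -0.1, 5.0]
```

```bash
python3 -m inch '[[[-0.008,0.03,0,0,0,0],[-0.015,0.06,0,0,0,0],[-0.018,0.09,0,0,0,0],[-0.02,0.12,0,0,0,0],[-0.02,0.12,0,0,0,0],[-0.02,0.12,0,0,0,0]]]' | head -4;python3 to.py 541.7 148 157 1.571
```

```text
clock: 5.15
eef_pos: [541.7, 147.4, 164.2]
tcp_rot: [-3.141, 0.0, 1.568]
contact_force: [0.5, -0.1, -0.0]
5.15 [541.7 147.4 164.2] [-3.141  0.     1.568] [ 0.49 -0.12 -0.03] 0.0023571888063429565
[0.0028 0.0002 0.0362] [-0.0001  0.     -0.0011]
```

The force drops to 0 over the notch. I'll lower in and press the key.

```bash
python3 -m inch '[[[0.003,0,0.015,0,0,0],[0.003,0,0.03,0,0,0],[0.003,0,0.045,0,0,0],[0.003,0,0.055,0,0,0],[0.003,0,0.055,0,0,0]]]' | head -4;python3 -m inch '[[[0,0,0.01,0,0,0],[0,0,0.02,0,0,0],[0,0,0.025,0,0,0],[0,0,0.0275,0,0,0],[0,0,0.0275,0,0,0]]]' | head -4;python3 to.py 541.7 148 147 1.571
```

```text
clock: 5.57
eef_pos: [541.1, 148.1, 153.1]
tcp_rot: [-3.141, 0.0, 1.568]
contact_force: [-0.8, -0.2, 1.3]
clock: 5.98
eef_pos: [541.3, 148.1, 147.9]
tcp_rot: [-3.141, 0.0, 1.568]
contact_force: [-3.0, -0.4, 5.4]
5.9833 [541.3 148.1 147.9] [-3.141  0.     1.568] [-2.96 -0.38  5.39] 0.0019638271633280213
[-0.0004  0.002   0.0046] [-0.0001  0.     -0.001 ]
```

```bash
python3 -m inch '[[[0,0.0,0.005,0,0,0],[0,0.0,0.005,0,0,0],[0.001,0.02,0.005,0,0,-0.02],[0.004,0.04,0.005,0,0,-0.04],[0.008,0.06,0.005,0,0,-0.06],[0.0115,0.075,0.005,0,0,-0.075],[0.0115,0.075,0.005,0,0,-0.075]]]' | head -4;python3 - <<'E'
from h import *
s=r.sense(); R=Ro.from_euler("xyz",s["tcp_rot"])
for a in(-1.25,-1.15,-1.05,-.95,-.9,-.88):
    p=np.array([540+66*np.cos(a),214+66*np.sin(a),146.9])
    print(a,(R.inv().apply(p-s["eef_pos"])/200).round(4),((R.inv()*Ro.from_euler("xyz",[np.pi,0,a+np.pi])).as_rotvec()/np.pi).round(3))
E
```

```text
clock: 6.57
eef_pos: [557.0, 150.3, 147.2]
tcp_rot: [3.141, 0.0, 1.806]
contact_force: [-0.7, -0.9, 4.9]
-1.25 [0.0006 0.0195 0.0013] [ 0.     0.    -0.027]
-1.15 [0.005  0.0522 0.0014] [ 0.     0.    -0.059]
-1.05 [0.0127 0.0843 0.0014] [ 0.     0.    -0.091]
-0.95 [0.0236 0.1154 0.0014] [ 0.     0.    -0.123]
-0.9 [0.0302 0.1305 0.0014] [ 0.     0.    -0.139]
-0.88 [0.033  0.1365 0.0014] [ 0.     0.    -0.145]
```

```bash
python3 -m inch '[[[0.0003,0.01,0.002,0,0,-0.015],[0.0006,0.0195,0.002,0,0,-0.027],[0.003,0.036,0.002,0,0,-0.043],[0.005,0.052,0.002,0,0,-0.059],[0.005,0.052,0.002,0,0,-0.059]]]' | head -4;python3 - <<'E'
from h import *
s=r.sense(); R=Ro.from_euler("xyz",s["tcp_rot"]); print(R.inv().apply(s["contact_force"]))
for a in(-1.15,-1.05,-.95,-.9,-.88):
    p=np.array([540+66*np.cos(a),214+66*np.sin(a),146.9])
    print(a,(R.inv().apply(p-s["eef_pos"])/200).round(4),((R.inv()*Ro.from_euler("xyz",[np.pi,0,a+np.pi])).as_rotvec()/np.pi).round(3))
E
```

```text
clock: 6.98
eef_pos: [566.8, 153.8, 146.8]
tcp_rot: [3.141, 0.0, 1.991]
contact_force: [-1.5, -0.5, 4.2]
[ 0.15278095 -1.60239735 -4.19720185]
-1.15 [-0.0003  0.0006 -0.0007] [ 0.  0. -0.]
-1.05 [ 0.0013  0.0335 -0.0007] [ 0.     0.    -0.032]
-0.95 [ 0.0062  0.0661 -0.0007] [ 0.     0.    -0.064]
-0.9 [ 0.0099  0.0822 -0.0007] [ 0.    0.   -0.08]
-0.88 [ 0.0116  0.0886 -0.0007] [ 0.     0.    -0.086]
```

```bash
python3 -m inch '[[[0.0005,0.011,0,0,0,-0.011],[0.001,0.022,0,0,0,-0.022],[0.0013,0.0335,0,0,0,-0.032],[0.0035,0.05,0,0,0,-0.048],[0.0035,0.05,0,0,0,-0.048]]]' | head -4;python3 - <<'E'
from h import *
K,C=wpose(); im=r.grab_frame("wrist")[:,:,::-1]; cv2.imwrite("pics/w2.png",wrect(im,K,C,540,214,165))
s=r.sense(); R=Ro.from_euler("xyz",s["tcp_rot"]); print(R.inv().apply(s["contact_force"]))
for a in(-1.,-.95,-.9,-.85,-.8):
    p=np.array([540+66*np.cos(a),214+66*np.sin(a),146.9])
    print(a,(R.inv().apply(p-s["eef_pos"])/200).round(4),((R.inv()*Ro.from_euler("xyz",[np.pi,0,a+np.pi])).as_rotvec()/np.pi).round(3))
E
```

```text
clock: 7.4
eef_pos: [575.5, 158.4, 146.8]
tcp_rot: [3.142, 0.0, 2.142]
contact_force: [-2.3, -1.0, 5.3]
[-0.72994925 -2.80921319 -5.82667616]
-1.0 [ 0.0001  0.0008 -0.0007] [ 0.     0.    -0.001]
-0.95 [ 0.0005  0.0173 -0.0006] [ 0.     0.    -0.016]
-0.9 [ 0.0018  0.0337 -0.0006] [ 0.     0.    -0.032]
-0.85 [ 0.0039  0.0501 -0.0006] [ 0.     0.    -0.048]
-0.8 [ 0.0068  0.0663 -0.0006] [ 0.     0.    -0.064]
```

View pics/w2.png

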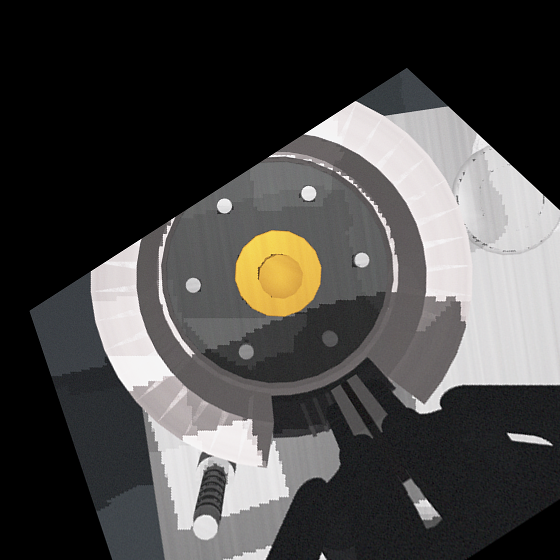

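The wrist view shows the notch's trailing wall at about px (270,430), which puts the collar turned roughly 0.33–0.37 rad. I'll push gently to find the stop.

```bash
python3 -m inch '[[[0.0003,0.005,0,0,0,-0.005],[0.0004,0.01,0,0,0,-0.01],[0.0005,0.013,0,0,0,-0.012],[0.0005,0.0173,0,0,0,-0.016],[0.0005,0.0173,0,0,0,-0.016]]]' | head -4;python3 to.py 577 160 146.9 2.19
```

```text
clock: 7.87
eef_pos: [578.0, 160.1, 146.7]
tcp_rot: [-3.141, 0.0, 2.19]
contact_force: [-2.4, -1.3, 6.6]
7.8667 [578.  160.1 146.7] [-3.141  0.     2.19 ] [-2.41 -1.25  6.64] 0.0017170243317908838
[ 0.0025 -0.0043 -0.0011] [-0.0002  0.0001  0.    ]
```

```bash
for i in 1 2; do python3 -m inch '[[[0.0001,0.004,0,0,0,-0.004],[0.0003,0.008,0,0,0,-0.008],[0.0004,0.01,0,0,0,-0.01],[0.0004,0.01,0,0,0,-0.01],[0.0004,0.01,0,0,0,-0.01]]]' | head -4; done
```

```text
clock: 8.28
eef_pos: [579.0, 160.8, 146.6]
tcp_rot: [-3.14, 0.0, 2.221]
contact_force: [-3.8, -5.2, 6.4]
clock: 8.7
eef_pos: [579.6, 160.9, 146.5]
tcp_rot: [-3.137, 0.0, 2.252]
contact_force: [-8.5, -9.4, 11.0]
```

Stop reached: position stalls and force rises at bearing −0.93. I'll relieve the push and lift straight out.

```bash
python3 -m inch '[[[0,-0.006,0,0,0,0],[0,-0.012,0,0,0,0],[0,-0.012,-0.01,0,0,0],[0,-0.012,-0.025,0,0,0],[0,-0.015,-0.045,0,0,0],[0,-0.02,-0.07,0,0,0],[0,-0.02,-0.1,0,0,0],[0,-0.02,-0.1,0,0,0]]]' | head -4; python3 -m inch '[[[0,0,-0.1,0,0,0],[-0.15,0,-0.25,0,0,0],[-0.3,0,-0.4,0,0,0],[-0.45,0,-0.5,0,0,0],[-0.45,0,-0.5,0,0,0],[-0.45,0,-0.5,0,0,0]]]'|head -4
python3 - <<'E'
from h import *
a=r.grab_frame("top")[:,:,::-1].copy(); K,C=wpose(); im=r.grab_frame("wrist")[:,:,::-1]
o=wrect(im,K,C,540,214,165,N=400); cv2.imwrite("pics/end.png",np.hstack([rect("top",a,540,214,165),o]))
E
```

```text
clock: 9.37
eef_pos: [578.8, 160.8, 168.0]
tcp_rot: [3.14, 0.0, 2.253]
contact_force: [0.3, 0.8, 0.0]
clock: 9.87
eef_pos: [636.1, 89.7, 267.9]
tcp_rot: [3.139, 0.001, 2.251]
contact_force: [-1.0, 0.6, 0.2]
```

View pics/end.png

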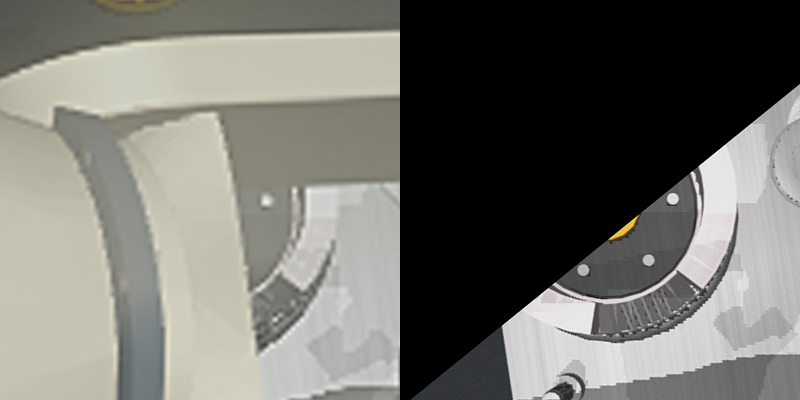

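The wrist view on the right shows the notch walls now at bearings of about −1.61 and −0.73, px (596,315) and (692,282). That is a turn of about 0.37 rad. The key is up and the hand is clear.

```bash
python3 -c "
from rig import r
print(r.sign_off())"
```

```text
the job is handed in; nothing more can be done
None
```

I handed the job in with the collar turned to its stop (about 0.37 rad by camera) and the hand clear of everything; the key looked up in the last picture. The loose items were never approached, but I did not re-measure them, and the hand-in gave no verdict.

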